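# Screw home the loose lid of a sample canister

## Robot

A 7-joint arm with a two-finger parallel gripper is mounted at the origin on the work surface. World frame = base frame: x ahead of the robot, y to its left, z up, the work surface at z = 0. Lengths are in m, angles in rad, forces in N, time in s.
With the tool pointing down it reaches from about 0.4 to 0.9 m from the base axis. Payload 5.5 kg.
Tool frame: the origin (TCP) lies midway between the tips of the shut fingers; the grasp point (between the pads) lies 19 mm behind it (manip.grip_depth is the distance from the TCP to the grasp point, in m); z points along the fingers, y is the line along which they close (so a half turn about z gives the same grasp; the last joint's range is limited). The gripper opens to 92 mm and grips with 3 to 60 N. Pads are 19 mm wide; open, the fingers measure 130 mm over their backs; the gripper's body (75 mm by 190 mm) begins 47 mm behind the grasp point.
Start: joints at [-0.931, 0.501, -0.427, 1.55, 0.221, 1.138, -0.21], TCP at [0.239, 0.604, 0.227] pointing down, gripper open.
Joint ranges: [-2.88, 2.88], [-0.31, 2.03], [-1.54, 1.56], [0.2, 2.42], [-1.41, 4.55], [0.19, 2.02], [-2.57, 2.57]. Speed limits (rad/s): [2.57, 2.57, 3.14, 3.14, 3.14, 3.14, 3.14].

## Interface

Orientations are given as a unit quaternion [x, y, z, w].
In Python, from bench import manip, effector, viewer gives the robot as it stands. Calls block until the motion is done:
- manip.move_pose(position, orientation): joint-space move of the TCP to a pose.
- manip.servo_line(position, ori=None, vel=0.15): straight line of the TCP; ori=None keeps the orientation; vel is the mean speed in m/s.
- manip.movej(angles): joint-space move.
- effector.open_jaws() and effector.close(f_grip=None): open the fingers fully, or close them until they stop; f_grip is the grip in N (None keeps the last).
- manip.sleep(seconds).
- manip.solve_ik(position, orientation): joint angles nearest the present ones, or None.
- viewer.get_image(name): name is "scene" or "side" or "wrist"; returns the picture (384x512x3 uint8, red, green, blue); there is no depth.
- viewer.get_calibration(name): a dict with "vfov" (degrees; the focal length in pixels is half the picture's height over the tangent of half this angle, whatever the lens; pixels are square), "cx", "cy" (the principal point, pixels), "eye" and "attitude" of the camera in the world. Camera axes: x right, y down, z forward; pixel columns grow to the right and rows downward; lengths in m; the calibration is good to about 2 mm. A picture is of the moment at which its call begins: read the wrist's pose just before it. get_calibration takes no time and is no camera call; for the wrist camera it gives the pose at the moment of the call.
A pose or a line that the arm cannot do raises manip.PlanningError and nothing moves.
- manip.hand_in(): hands the job in; it is judged then, once.
Readings, each from a call of its own:
- manip.current_clock(): time.
- manip.current_q(): joint angles.
- manip.current_joint_velocities(): joint speeds.
- manip.current_tau(): joint torques, N m.
- manip.current_tool_pos(): TCP position.
- manip.current_tcp_rot(): TCP orientation.
- manip.current_force(): force on the tool from outside, world axes, zero at the start.
- manip.current_wrist_torque(): the same for the moment, N m.
- manip.current_finger_gap(): finger opening in m.
- manip.current_gripper_force(): force on a finger pad.
Only numpy, scipy, OpenCV 4.12 (cv2) and the standard library are available. Lean on these libraries where they do the work, as an engineer would, in place of code of your own. Each camera call takes 0.05 s, during which the arm holds its last target. There are 200 camera calls.

## Task

On the sorting desk stand two sample transport canisters: one is properly shut, the other has its lid lying loose and high on the collar, not yet in its thread. Without lifting that lid off, turn it backward (anticlockwise seen from above) until its lugs drop into the thread slots, then turn it forward (clockwise) until it is fully home, and let go. Leave the shut canister and the pump bottle alone.

Things in the scene. Friction and masses are not known exactly. Their poses are not given: they have to be found in the camera images.
- lid: Loose grey lid, 0.15 kg: 77 mm round plug (12 mm deep) with three flat lugs 14 mm wide, 4 mm thick, out to 50 mm from the axis, at 0 (along +x), 120 and 240 deg; on top an upright grip bar along x, 62 long, 14 thick, its top 50 mm above the origin. Origin: on the axis, at the lugs' underside; z up. At first the lugs lie on the canister's collar, 0.05-0.44 rad anticlockwise of home.
- canister: White canister, fixed, 120 mm across, 100 tall; origin: centre of underside, z up. The flat collar on top has a black slot per lug, 1.0 rad anticlockwise of home. There (+-0.17 rad) the lid sinks 10 mm by its weight, or lightly pushed if gripped tight. Then 1.0 rad clockwise under the ridges, sinking 3 mm more (1.5 mm play), to a firm stop: home = lid x along canister x, lid origin 88 mm up.
- spare: The other canister, same make and size, fixed, already shut: its lugs are hidden under the collar and its bar stands 13 mm lower (bar top 137 mm above the desk; that of the loose lid 150 mm). Either canister may be the left or the right one. Origin: centre of its underside.
- bottle: Loose white pump bottle of hand sanitiser with a green band, 64 mm across and 183 mm tall, standing beyond the canisters. Origin: centre of its underside; z up.
Mind the look-alikes: they are no part of the job. There is more than one size of the lid; the job needs the middle-sized.

How it is judged:
By the outcome, as a careful person would: the job done as asked, in the order asked, and still so for the second after the job is handed in, with the robot touching nothing.
It also fails if it takes over 32 s, if anything falls off the work surface, if the arm or the gripper's body presses on something with over 40 N, if the wrist force passes 120 N, or if a joint passes its speed limit or range.

## Working session

There is one attempt and no reset: what is moved stays moved. The work goes in short steps, each a Python script; the robot and the scene stay as the last script left them, time stands still between calls to the robot, and variables do not carry over. Pictures are saved under pics/ and viewed, at most 10 in all, crops included, and the job is handed in when it is done.

```bash
mkdir -p pics; ls; python3 - <<'E'
from bench import manip, effector, viewer
import cv2,numpy as np
for n in ["scene","side"]:
    im=viewer.get_image(n); cv2.imwrite(f"pics/{n}0.png",im[:,:,::-1]); print(n,viewer.get_calibration(n))
print(viewer.get_calibration("wrist"),manip.current_tcp_rot(),manip.current_clock())
E
```

```text
pics
scene {'vfov': 45.64926101997055, 'cx': 259.38765384115845, 'cy': 198.27022597906887, 'eye': array([1.11064757, 0.09244235, 0.67161438]), 'attitude': array([ 0.58044233,  0.73503316, -0.27260049, -0.22023154])}
side {'vfov': 57.34462768431706, 'cx': 259.78418904628586, 'cy': 191.77385906220883, 'eye': array([0.17240373, 0.450109  , 0.45495663]), 'attitude': array([-0.32299643,  0.81200952, -0.44718144,  0.19063739])}
{'vfov': 65.04421023325983, 'cx': 254.48178962622268, 'cy': 190.71078895709294, 'eye': array([0.16088834, 0.63440467, 0.38179251]), 'attitude': array([0.81657745, 0.555731  , 0.08697517, 0.12961346])} [ 1.87264398e-01  9.82309195e-01 -8.09641608e-04 -1.89359692e-04] 0.1
```

View pics/scene0.png

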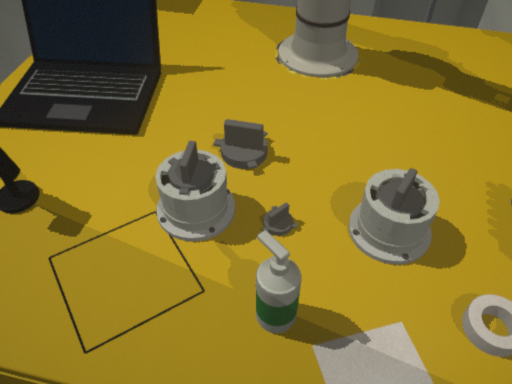

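View pics/side0.png

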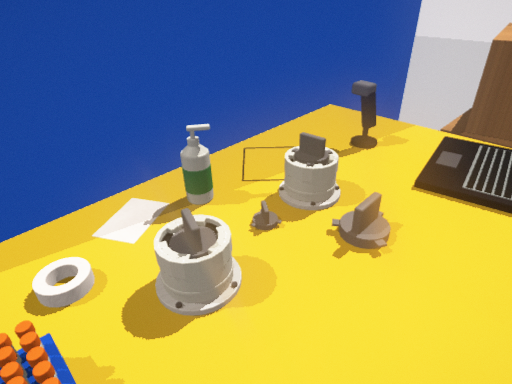

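```bash
python3 - <<'E'
import cv2,numpy as np
a=cv2.imread("pics/scene0.png");b=cv2.imread("pics/side0.png")
c=a[135:245,145:250]; d=b[125:210,270:350]
c=cv2.resize(c,None,fx=5,fy=5,interpolation=cv2.INTER_CUBIC)[:550]; d=cv2.resize(d,None,fx=5,fy=5,interpolation=cv2.INTER_CUBIC)
d=d[:,:270]if 0 else d
H=max(len(c),len(d)); out=np.zeros((H,c.shape[1]+d.shape[1],3),np.uint8)
out[:len(c),:c.shape[1]]=c; out[:len(d),c.shape[1]:]=d
out=cv2.convertScaleAbs(out,alpha=1.3,beta=10)
out=cv2.resize(out,(800,int(H*800/out.shape[1])))
print(out.shape, 800/(c.shape[1]+d.shape[1])*5, c.shape[1])
cv2.imwrite("pics/crop1.png",out)
E
```

```text
(475, 800, 3) 4.324324324324325 525
```

View pics/crop1.png

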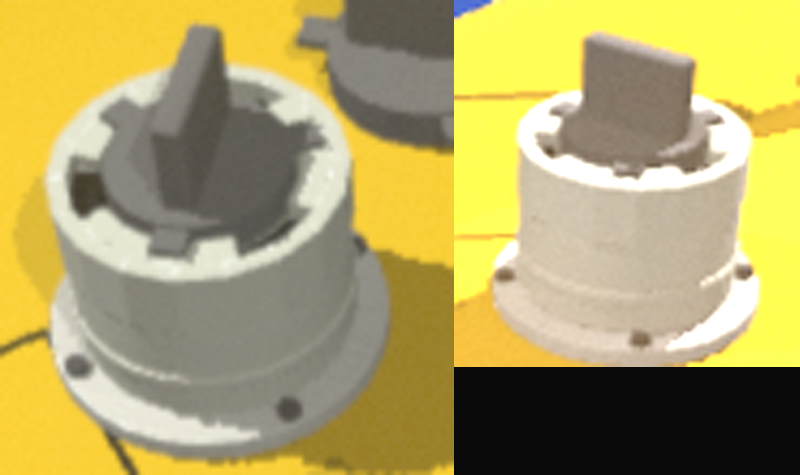

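The loose lid is on the canister at scene (190,180) / side (312,160): its lugs lie on top of the collar and its bar stands high. The canister at (400,205) is the shut one, and the lids at (243,145), large, and (279,218), small, on the desk are look-alikes. In the crop the lugs are at (172,243), (125,112) and (312,138), and the slots at (85,190) and (265,235), just anticlockwise of them.

```bash
cat > h.py <<'E'
import numpy as np
from scipy.spatial.transform import Rotation as R
def ray(cal,px,z):
    f=192/np.tan(np.radians(cal["vfov"])/2)
    px=np.atleast_2d(np.asarray(px,float))
    d=np.c_[(px[:,0]-cal["cx"])/f,(px[:,1]-cal["cy"])/f,np.ones(len(px))]
    d=R.from_quat(cal["attitude"]).apply(d)
    return cal["eye"]+d*((z-cal["eye"][2])/d[:,2])[:,None]
def rect(cal,pts,z): return ray(cal,pts,z)
E
python3 - <<'E'
from h import *
from bench import viewer
import cv2
np.set_printoptions(precision=4,suppress=True)
S=viewer.get_calibration("scene");D=viewer.get_calibration("side")
k=4.3243
sc=lambda p:np.array(p)/k+[145-.4,135-.4]
sd=lambda p:(np.array(p)-[454,0])/k+[270-.4,125-.4]
b=ray(S,sc([(191,27),(219,30),(186,136),(154,131)]),.15); print("bar",b, b.mean(0), np.linalg.norm(b[0]-b[3]))
u=(b[0]+b[1]-b[2]-b[3])[:2]; print("bar ang",np.arctan2(u[1],u[0]))
e=ray(D,sd([(587,34),(693,62)]),.15); print("side bar",e,np.linalg.norm(e[0]-e[1]),np.arctan2(*(e[0]-e[1])[[1,0]]))
rim=ray(S,sc([(48,180),(352,170),(200,279),(100,255),(300,255),(200,66)]),.1)[:,:2]
A=np.c_[2*rim,np.ones(len(rim))];s=np.linalg.lstsq(A,(rim**2).sum(1),rcond=None)[0]
c=s[:2];print("rim c",c,"r",np.sqrt(s[2]+c@c))
for n,p,z in [("lug",[(172,240),(122,112),(312,138)],.104),("slot",[(85,190),(268,235),(262,97)],.1)]:
    q=ray(S,sc(p),z)[:,:2]-c; print(n,np.hypot(*q.T),np.arctan2(q[:,1],q[:,0]),np.mod(np.arctan2(q[:,1],q[:,0]),2*np.pi/3))
E
```

```text
bar [[ 0.5703 -0.1541  0.15  ]
 [ 0.5694 -0.1429  0.15  ]
 [ 0.6282 -0.1361  0.15  ]
 [ 0.6285 -0.1486  0.15  ]] [ 0.5991 -0.1454  0.15  ] 0.05845473919510093
bar ang -3.0365430027094433
side bar [[ 0.6265 -0.1416  0.15  ]
 [ 0.5644 -0.1477  0.15  ]] 0.06243270720901613 0.09831308844858923
rim c [ 0.5974 -0.1452] r 0.06053428690584223
lug [0.0435 0.0452 0.045 ] [ 0.0536 -1.9976  2.0997] [0.0536 0.0967 0.0054]
slot [0.0477 0.0463 0.0458] [-1.0708  0.8977  2.9157] [1.0236 0.8977 0.8213]
```

```bash
cat >> h.py <<'E'
C=np.array([.5985,-.1455])
def Q(yaw): # tool down, tool x along yaw
    return (R.from_euler("z",yaw)*R.from_euler("x",np.pi)).as_quat()
E
python3 - <<'E'
from h import *
from bench import viewer,manip
np.set_printoptions(precision=3,suppress=True)
S=viewer.get_calibration("scene")
print("bottle",ray(S,[(277,318)],0),ray(S,[(280,256),(264,236)],.183))
W=viewer.get_calibration("wrist");T=R.from_quat(manip.current_tcp_rot())
print("cam in tool",T.inv().apply(W["eye"]-manip.current_tool_pos()),(T.inv()*R.from_quat(W["attitude"])).apply([0,0,1]))
for base in (0.1,0.1+np.pi,0.1-np.pi):
  for d in (-.3,0,.95):
    print(base,d,manip.solve_ik([*C,.118],Q(base+d)))
E
```

```text
bottle [[0.78  0.048 0.   ]] [[0.785 0.047 0.183]
 [0.759 0.02  0.183]]
cam in tool [ 0.084 -0.001 -0.156] [-0.308 -0.     0.951]
0.1 -0.3 [-0.078  0.55   0.366  1.751 -0.244  0.885 -1.377]
0.1 0 [-0.057  0.547  0.337  1.75  -0.224  0.883 -1.093]
0.1 0.95 [ 0.017  0.536  0.237  1.747 -0.157  0.877 -0.198]
3.241592653589793 -0.3 [ 0.191  0.527  0.005  1.741 -0.003  0.874  1.568]
3.241592653589793 0 [ 0.218  0.527 -0.03   1.74   0.02   0.875  1.85 ]
3.241592653589793 0.95 [ 1.016  0.977 -1.306  1.712  0.992  1.273  2.095]
-3.041592653589793 -0.3 [ 0.191  0.527  0.005  1.741 -0.003  0.874  1.568]
-3.041592653589793 0 [ 0.218  0.527 -0.03   1.74   0.02   0.875  1.85 ]
-3.041592653589793 0.95 [ 1.016  0.977 -1.306  1.712  0.992  1.273  2.095]
```

```bash
python3 - <<'E'
from h import *
from bench import viewer,manip
import cv2,json
manip.move_pose([*C,.22],Q(.1))
W=viewer.get_calibration("wrist"); im=viewer.get_image("wrist")
json.dump({k:(v.tolist() if hasattr(v,"tolist") else v) for k,v in W.items()},open("w1.json","w"))
cv2.imwrite("pics/w1.png",im[:,:,::-1])
cv2.imwrite("pics/w1v.png",cv2.resize(cv2.convertScaleAbs(im[:,:,::-1],alpha=1.3),(800,600),interpolation=cv2.INTER_CUBIC))
print(manip.current_clock(),manip.current_tool_pos(),manip.current_force())
E
```

```text
3.075 [ 0.5988149  -0.14420578  0.21987423] [ 0.492518    0.07225239 -0.18465712]
```

View pics/w1v.png

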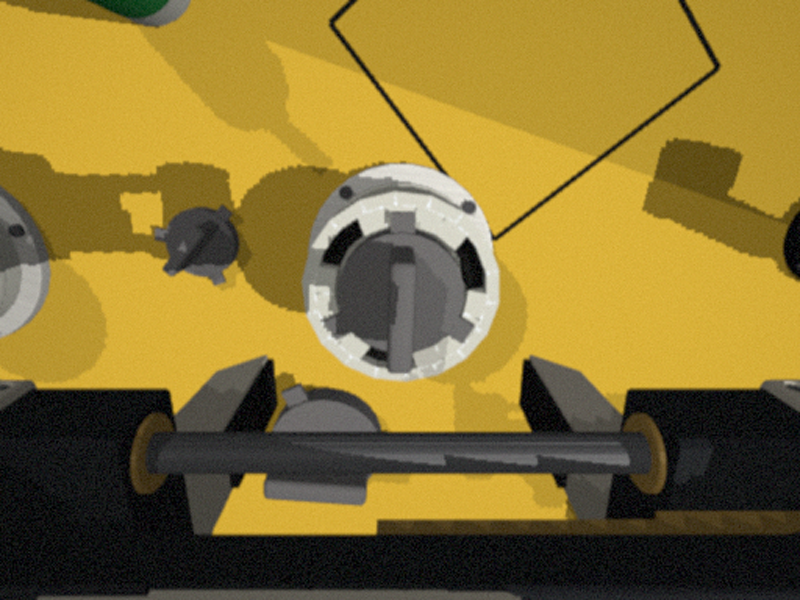

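The wrist view shows the lugs at (401,218), (340,325) and (457,328), the slots at (344,240), (471,262) and (377,354), and the bar top from about (402,263) to (400,370).

```bash
python3 - <<'E'
from h import *
import json
np.set_printoptions(precision=4,suppress=True)
W={k:np.array(v) for k,v in json.load(open("w1.json")).items()}
p=lambda a:np.array(a)/1.5625-.2
b=ray(W,p([(402,263),(400.5,371)]),.15);u=b[0]-b[1];print(b,np.linalg.norm(u),np.arctan2(u[1],u[0]),b.mean(0))
rim=ray(W,p([(401,191),(499,285),(304,285),(401,380),(330,218),(470,218)]),.1)[:,:2]
A=np.c_[2*rim,np.ones(len(rim))];s=np.linalg.lstsq(A,(rim**2).sum(1),rcond=None)[0];c=s[:2];print("rim",c,np.sqrt(s[2]+c@c))
for n,q,z in [("lug",[(401,220),(340,325),(458,329)],.104),("slot",[(344,240),(471,262),(375,355)],.1)]:
    q=ray(W,p(q),z)[:,:2]-c; a=np.arctan2(q[:,1],q[:,0]);print(n,np.hypot(*q.T),a,np.mod(a,2*np.pi/3))
E
```

```text
[[ 0.628  -0.1437  0.15  ]
 [ 0.5693 -0.1491  0.15  ]] 0.0589605548257916 0.09222479650492511 [ 0.5986 -0.1464  0.15  ]
rim [ 0.5981 -0.1466] 0.060285813562334
lug [0.0442 0.043  0.0424] [ 0.105   2.1744 -2.0489] [0.105  0.08   0.0455]
slot [0.0464 0.046  0.0459] [ 0.9194 -1.055   2.8753] [0.9194 1.0394 0.7809]
```

```bash
sed -i 's/^C=.*/C=np.array([.5983,-.1462])/' h.py; cat >> h.py <<'E'
def stat(manip,tag=""):
    r=R.from_quat(manip.current_tcp_rot()).apply([1,0,0]);p=manip.current_tool_pos()
    print(tag,"t%.2f"%manip.current_clock(),"xyz",np.round(p,4),"yaw %.3f"%np.arctan2(r[1],r[0]),"F",np.round(manip.current_force(),1),"Tz %.2f"%manip.current_wrist_torque()[2],"gap %.4f"%manip.current_finger_gap(),flush=True)
E
python3 - <<'E'
from h import *
from bench import manip,effector
manip.servo_line([*C,.119],ori=Q(.092),vel=.08); stat(manip,"down")
effector.close(30); stat(manip,"grip")
for y in (.25,.41):
    manip.servo_line([*C,.119],ori=Q(y),vel=.05); stat(manip,y)
E
```

```text
down t4.49 xyz [ 0.5988 -0.1463  0.1197] yaw 0.092 F [ 0.2 -0.4 -0.6] Tz 0.03 gap 0.0918
grip t5.67 xyz [ 0.5983 -0.1461  0.119 ] yaw 0.092 F [ 0.1 -0.7 -0.2] Tz 0.01 gap 0.0139
0.25 t5.98 xyz [ 0.5983 -0.1463  0.119 ] yaw 0.247 F [ 0.3  0.1 -0.2] Tz 0.03 gap 0.0139
0.41 t6.29 xyz [ 0.5983 -0.1463  0.119 ] yaw 0.405 F [0.2 0.  0.7] Tz 0.07 gap 0.0143
```

```bash
python3 - <<'E'
from h import *
from bench import manip,effector
for y in (.58,.75,.91):
    manip.servo_line([*C,.119],ori=Q(y),vel=.05); stat(manip,y)
for dz in (.002,.004,.006,.008,.010):
    manip.servo_line([*C,.119-dz],vel=.02); manip.sleep(.1); stat(manip,dz)
    if np.linalg.norm(manip.current_force())>12: print("stop"); break
E
```

```text
0.58 t6.61 xyz [ 0.5983 -0.1462  0.119 ] yaw 0.574 F [ 0.2  0.2 -0.4] Tz 0.02 gap 0.0138
0.75 t6.92 xyz [ 0.5983 -0.1462  0.119 ] yaw 0.744 F [ 0.3 -0.2 -0.4] Tz 0.03 gap 0.0139
0.91 t7.23 xyz [ 0.5981 -0.1461  0.1188] yaw 0.904 F [ 0.3  0.7 -2.7] Tz 0.00 gap 0.0138
0.002 t7.58 xyz [ 0.5982 -0.1461  0.1169] yaw 0.909 F [-0.1  0.5 -1.6] Tz -0.03 gap 0.0140
0.004 t7.93 xyz [ 0.5983 -0.1462  0.115 ] yaw 0.910 F [-0.3 -0.  -1.3] Tz 0.02 gap 0.0136
0.006 t8.28 xyz [ 0.5983 -0.1462  0.1129] yaw 0.910 F [-0.9  0.3 -1.3] Tz -0.04 gap 0.0140
0.008 t8.63 xyz [ 0.5983 -0.1462  0.111 ] yaw 0.910 F [ 0.1  0.6 -1.8] Tz -0.01 gap 0.0138
0.01 t8.98 xyz [ 0.5984 -0.1462  0.109 ] yaw 0.910 F [ 0.6 -0.3 -0.8] Tz -0.06 gap 0.0136
```

The lid dropped freely, with no push-back and only its own weight on the wrist. Now I turn it clockwise while lowering 3 mm.

```bash
python3 - <<'E'
from h import *
from bench import manip,effector
y0=.91
for k in range(1,13):
    a=.1*k
    manip.servo_line([*C,.109-.003*min(a,1)-.0003],ori=Q(y0-a),vel=.04); manip.sleep(.05); stat(manip,"%.2f"%(y0-a))
    if abs(manip.current_wrist_torque()[2])>.8 or np.linalg.norm(manip.current_force())>25: print("stop"); break
E
```

```text
0.81 t9.28 xyz [ 0.5988 -0.1463  0.109 ] yaw 0.813 F [-0.7  0.3  3.6] Tz -0.16 gap 0.0136
0.71 t9.58 xyz [ 0.5991 -0.1463  0.109 ] yaw 0.712 F [ 0.6 -0.4  6.2] Tz -0.26 gap 0.0133
0.61 t9.88 xyz [ 0.5993 -0.1464  0.1089] yaw 0.612 F [ 1.1 -0.2  6.6] Tz -0.24 gap 0.0137
0.51 t10.18 xyz [ 0.5996 -0.1465  0.1089] yaw 0.512 F [ 0.2 -0.5  8.5] Tz -0.21 gap 0.0136
0.41 t10.48 xyz [ 0.5998 -0.1468  0.1085] yaw 0.412 F [ 0.2 -0.   5.8] Tz -0.24 gap 0.0136
0.31 t10.78 xyz [ 0.5996 -0.147   0.1082] yaw 0.312 F [ 0.1 -0.6  6.1] Tz -0.20 gap 0.0137
0.21 t11.08 xyz [ 0.5994 -0.147   0.1077] yaw 0.212 F [ 0.3 -1.2  5.7] Tz -0.19 gap 0.0139
0.11 t11.38 xyz [ 0.5992 -0.1471  0.1073] yaw 0.112 F [ 0.2 -1.1  4.7] Tz -0.20 gap 0.0135
0.01 t11.68 xyz [ 0.5992 -0.1464  0.1069] yaw 0.014 F [-0.1 -0.5  5.5] Tz 0.31 gap 0.0136
-0.09 t11.98 xyz [ 0.5994 -0.1463  0.1069] yaw -0.084 F [-0.9 -1.3  7.5] Tz 0.75 gap 0.0148
-0.19 t12.28 xyz [ 0.5994 -0.1463  0.1069] yaw -0.184 F [-0.4 -0.5  8. ] Tz 1.04 gap 0.0166
stop
```

```bash
python3 - <<'E'
from h import *
from bench import viewer,manip,effector
import cv2,json
p=[.5983,-.1462,.107]
manip.servo_line(p,ori=Q(-.07),vel=.04); manip.sleep(.1); stat(manip,"relax")
effector.open_jaws(); stat(manip,"open")
manip.servo_line([*C,.22],ori=Q(.0),vel=.1); manip.sleep(.2);stat(manip,"up")
W=viewer.get_calibration("wrist"); im=viewer.get_image("wrist")
json.dump({k:(v.tolist() if hasattr(v,"tolist") else v) for k,v in W.items()},open("w2.json","w"))
cv2.imwrite("pics/w2.png",im[:,:,::-1])
c=cv2.convertScaleAbs(im[90:260,170:340,::-1],alpha=1.3)
s=viewer.get_image("scene");cv2.imwrite("pics/s2.png",s[:,:,::-1]); 
b=viewer.get_image("side");cv2.imwrite("pics/b2.png",b[:,:,::-1])
c=cv2.resize(c,(510,510),interpolation=cv2.INTER_CUBIC)
d=cv2.resize(cv2.convertScaleAbs(b[120:215,265:360,::-1],alpha=1.3),(290,290),interpolation=cv2.INTER_CUBIC)
o=np.zeros((510,800,3),np.uint8);o[:,:510]=c;o[:290,510:]=d
cv2.imwrite("pics/w2v.png",o)
E
```

```text
relax t12.65 xyz [ 0.5986 -0.1459  0.1071] yaw -0.071 F [0.4 1.  3. ] Tz 0.34 gap 0.0149
open t13.93 xyz [ 0.5983 -0.1462  0.107 ] yaw -0.070 F [-0.6  0.1  0.9] Tz -0.01 gap 0.0916
up t15.42 xyz [ 0.598  -0.1462  0.2193] yaw -0.000 F [1.  0.4 0.4] Tz -0.02 gap 0.0920
```

View pics/w2v.png

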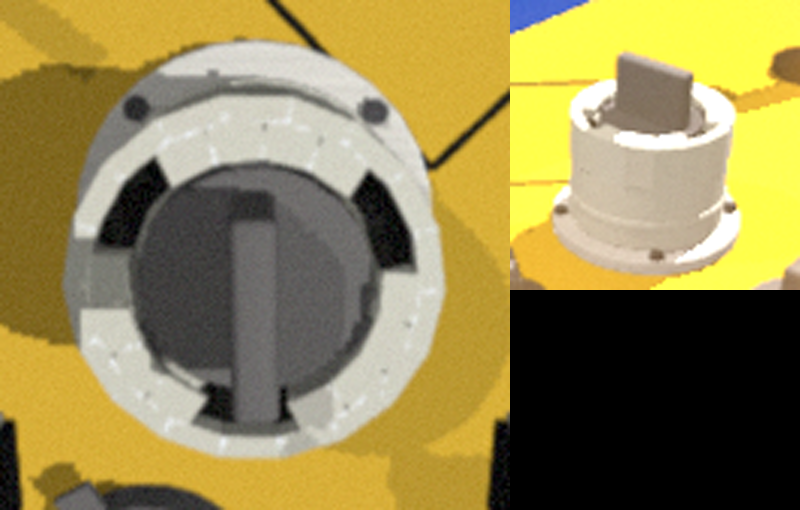

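The lugs are now hidden under the collar. The bar top runs from (254,220) to (257,420), and the slots are at (132,205), (385,222) and (245,400). Next, the exact angle against the slots.

```bash
python3 - <<'E'
from h import *
import json,cv2
np.set_printoptions(precision=4,suppress=True)
W={k:np.array(v) for k,v in json.load(open("w2.json")).items()}
p=lambda a:np.array(a)/3+[170-.33,90-.33]
b=ray(W,p([(254.5,220),(257,422)]),.137);u=b[0]-b[1];print(b,np.linalg.norm(u),"yaw",np.arctan2(u[1],u[0]),b.mean(0))
rim=ray(W,p([(258,92),(444,290),(64,290),(255,460),(430,355),(80,360)]),.1)[:,:2]
A=np.c_[2*rim,np.ones(len(rim))];s=np.linalg.lstsq(A,(rim**2).sum(1),rcond=None)[0];c=s[:2];print("rim",c,np.sqrt(s[2]+c@c))
# slot edges: outer corners (ends of each slot on the outer arc)
for q in [(152,158),(95,248)],[(365,170),(415,268)],[(200,420),(293,432)]:
    q=ray(W,p(q),.1)[:,:2]-c; a=np.arctan2(q[:,1],q[:,0]);print("slot",np.hypot(*q.T),a,np.mod(a,2*np.pi/3),np.mod(a,2*np.pi/3).mean())
# bar long edges from gradient in the picture
g=cv2.cvtColor(cv2.imread("pics/w2.png"),cv2.COLOR_BGR2GRAY)
e=[]
for r in range(168,226,4): e.append((r,g[r,242:270].tolist()))
for r in e[::4]: print(r)
E
```

```text
[[ 0.6281 -0.1468  0.137 ]
 [ 0.5683 -0.1476  0.137 ]] 0.05983456063629465 yaw 0.012858368967471353 [ 0.5982 -0.1472  0.137 ]
rim [ 0.5973 -0.1466] 0.061212618757532776
slot [0.052  0.0517] [0.64   1.3084] [0.64   1.3084] 0.9741880609585635
slot [0.051  0.0515] [-0.7283 -1.4352] [1.3661 0.6592] 1.0126232919271199
slot [0.0494 0.0521] [ 2.7681 -2.8856] [0.6738 1.3032] 0.9884952749805589
(168, [40, 48, 49, 46, 52, 59, 73, 79, 75, 77, 79, 83, 81, 84, 83, 83, 82, 88, 81, 78, 66, 70, 72, 73, 71, 74, 79, 72])
(184, [55, 49, 47, 50, 45, 56, 69, 75, 80, 79, 82, 83, 83, 84, 83, 80, 84, 85, 82, 81, 68, 72, 68, 74, 75, 70, 74, 70])
(200, [49, 50, 47, 46, 44, 53, 65, 74, 79, 81, 82, 82, 84, 78, 81, 85, 86, 84, 76, 79, 69, 68, 68, 68, 67, 74, 65, 72])
(216, [80, 81, 81, 86, 80, 53, 52, 69, 81, 83, 81, 80, 81, 85, 82, 83, 86, 87, 85, 79, 69, 73, 75, 68, 73, 71, 69, 66])
```

The bar is at +0.01 rad and home (slots minus 1.0) at about -0.01, so it is on the stop within measuring error. There is time left, so I'll do one firm check twist.

```bash
python3 - <<'E'
from h import *
from bench import viewer,manip,effector
import cv2
z=.107
manip.servo_line([*C,z],ori=Q(.012),vel=.09); effector.close(50); stat(manip,"grip")
for y in (-.03,-.07,-.11,-.15):
    manip.servo_line([*C,z-.0006],ori=Q(y),vel=.03); manip.sleep(.1); stat(manip,y)
    if manip.current_wrist_torque()[2]>1.0: break
manip.servo_line([*C,z],ori=Q(0.0),vel=.03); stat(manip,"relax")
effector.open_jaws()
manip.servo_line([*C,.22],ori=Q(.0),vel=.1); manip.sleep(.1);stat(manip,"up")
im=viewer.get_image("wrist");b=viewer.get_image("side")
cv2.imwrite("pics/w3.png",im[:,:,::-1])
o=np.zeros((510,800,3),np.uint8)
o[:,:510]=cv2.resize(cv2.convertScaleAbs(im[90:260,170:340,::-1],alpha=1.3),(510,510),interpolation=cv2.INTER_CUBIC)
o[:290,510:]=cv2.resize(cv2.convertScaleAbs(b[120:215,265:360,::-1],alpha=1.3),(290,290),interpolation=cv2.INTER_CUBIC)
cv2.imwrite("pics/w3v.png",o)
E
```

```text
grip t18.17 xyz [ 0.5983 -0.1461  0.107 ] yaw 0.012 F [0.6 0.2 0.2] Tz 0.13 gap 0.0136
-0.03 t18.52 xyz [ 0.5984 -0.146   0.1069] yaw -0.028 F [-2.   1.   5.3] Tz 0.89 gap 0.0139
-0.07 t18.87 xyz [ 0.5984 -0.1461  0.1069] yaw -0.067 F [-2.4 -0.7  5.9] Tz 1.35 gap 0.0137
relax t19.12 xyz [ 0.5984 -0.146   0.107 ] yaw -0.002 F [0.8 1.  1.2] Tz 0.42 gap 0.0138
up t21.79 xyz [ 0.5978 -0.1461  0.2191] yaw 0.000 F [ 0.2  0.4 -0.4] Tz 0.02 gap 0.0919
```

View pics/w3v.png

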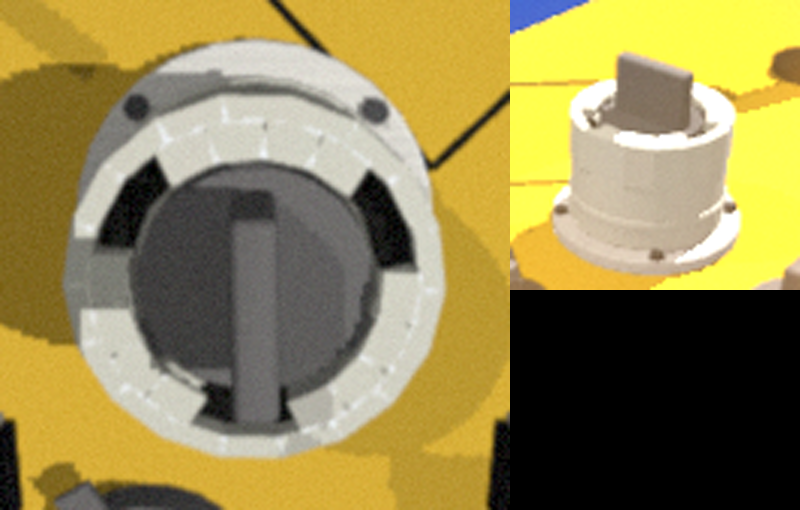

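The bar has not moved from (254,220)–(257,420) and the stop was firm: 1.35 N m without turning. All lugs are under the collar and the robot is clear.

```bash
python3 -c "
from bench import manip
print(manip.hand_in())"
```

```text
the job is handed in; nothing more can be done
None
```

The loose lid was turned back until it dropped into its slots, then forward to the firm stop and released; the job is handed in at about 22 s, with the shut canister and the bottle untouched.

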